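Wedge the lens edger's carriage off its stop screws

TASK

The stop screws of the small lens edger have to be reset, so their load must be taken off: first wipe the three lens chips off the front of its base plate with the scraper block (the chips are sharp: keep the fingers off them) and put the scraper down on the worktop again. Then lay the steel wedge flat on the cleared plate and push it, thin end first, straight and along the middle under the front edge of the hinged motor carriage until the carriage has just lifted clear of its stop screws, with a gap of about 3 mm there, touching nothing of the edger with the hand. Finish still gripping the wedge in that position, and do not disturb the spectacles or the lens clock.

Things in the scene. Friction and masses are not known exactly. Their poses are not given: they have to be found in the camera images.
- edger: lens edging unit, fixed: grey base plate 325 x 120 x 12 mm (top 12 mm above the worktop) with a hinged motor carriage. Origin: at worktop level, mid-width, below the carriage's front edge. +x runs along the plate to the hinge (the way the wedge is pushed), +y to its left, z up. In front of the carriage the plate is bare from x = -0.135 to 0, over y = -0.06 to 0.06; chips lie there
- plate_mid (a point): middle of the bare front of the base plate, on its top: x = -0.0675, y = 0, z = 0.012 of the edger. Behind x = 0 the carriage rests on two stop screws (17 mm nuts) at x = 0.014, y = +-0.042; the wedge passes between them. The carriage plate is 112 mm wide, its top at z = 0.038; the lens rest, motor and wheel on it begin 29 mm behind its front edge and rise to z = 0.117
- carriage (a joint): hinged motor carriage, rad: 0 = resting on its stop screws, grows as its front edge rises. Hinge along the edger's y at x = 0.160, z = 0.033: 0.01 rad lifts the front edge 1.6 mm and opens a 1.46 mm gap at the stop screws. About 1 kg; takes some 4 to 7 N to lift at the front edge, held down by its weight only
- nose_edge (a point): dark steel wear pad under the carriage's front edge, mid-width, 50 mm wide, 34 mm deep: here the wedge lifts it. Moves with the carriage. This point: middle of its lower front edge; at rest at x = 0, y = 0, z = 0.024 of the edger, 12 mm above the base plate
- wedge: steel wedge 116 x 36 mm, 0.28 kg, with an upright red grip post 30 (x) x 24 (y) mm, from 22 to 62 mm above its underside. Origin: on the flat underside below the post; z up. Back end at x = -0.020, thin end (4 mm) at x = +0.096; the top slopes 1 in 5 from 22 mm thick at x = 0.006; 15 mm thick at x = 0.041. Starts on the worktop. Pushing it under takes 5 to 12 N; friction holds it under load
- scraper: blue scraper block standing upright on its white lip, 0.14 kg. The straight lip is 105 mm long (x) and 18 mm wide (y); the ribbed grip on top is 66 mm (x) x 24 mm (y), from 26 to 64 mm above the underside. Origin: middle of the underside; z up
- chip1: amber lens chip, 15 mm across, 6.5 mm thick, 10 g, starting on the front of the base plate. Origin: middle of its underside
- chip2: amber lens chip, as chip1
- chip3: amber lens chip, as chip1
- spectacles: bystander: red spectacle frame, 145 x 129 x 37 mm, left of the edger. Origin: middle of its underside
- lens_clock: bystander: round dial gauge lying on its back, 61 x 43 x 13 mm, right of the edger. Origin: middle of its underside

How it is judged:
On the way, in this order (a step that is already met when the one before it is completed fails the run):
1. all three chips are off the base plate, wiped with the scraper in the gripper (height (world z) of each of chip1, chip2, chip3 below 0.009 m and contact force between the fingers and scraper above 1 N), for 0.1 s.
2. the gripped wedge has begun to lift the carriage off its stop screws (value of joint carriage above 0.004 rad and contact force between wedge and carriage above 0.5 N and contact force between the fingers and wedge above 1 N), for 0.1 s.
At the end, for the whole second after the job is handed in: Carriage still, 0.008 to 0.036 rad up (1.2 to 5.2 mm gap), carried by the gripped wedge, which lies flat on the plate, mid-width within 15 mm, straight within 0.14 rad; hand and arm off the edger; chips off the plate (under 9 mm high); scraper on the worktop (under 20 mm), not on the plate (value of joint carriage between 0.008 and 0.036 rad and contact force between wedge and carriage above 0.5 N and contact force between the fingers and wedge above 1 N and contact force between each of the fingers, the arm and edger below 0.5 N and z of wedge in the frame of edger between 0.009 and 0.016 m and y of wedge in the frame of edger between -0.015 and 0.015 m and angle between the x axis of wedge and the x axis of edger, either way round below 0.14 rad and linear speed of each of wedge, scraper below 0.02 m/s and velocity of joint carriage below 0.05 rad/s and height (world z) of each of chip1, chip2, chip3 below 0.009 m and height (world z) of scraper below 0.02 m and contact force between scraper and edger below 0.3 N); the arm keeps its last pose, push and grip.
It fails at once if the fingers touch a chip (contact force between the fingers and chip1 above 0.3 N or contact force between the fingers and chip2 above 0.3 N or contact force between the fingers and chip3 above 0.3 N).
It fails at once if the fingers or the arm press on the edger (contact force between any of the fingers, the arm and edger above 3 N).
It fails at once if the spectacles or the lens clock are pushed out of place (distance of any of spectacles, lens_clock from where it was at the start of the episode above 0.02 m).
It also fails if it takes over 66 s, if anything falls off the work surface, if the arm or the gripper's body presses on something with over 40 N, if the wrist force passes 120 N, or if a joint passes its speed limit or range.

ROBOT

A 7-joint arm with a two-finger parallel gripper is mounted at the origin on a cart in front of the work surface, level with it; the furniture and walls round the work are solid. World frame = base frame: x ahead of the robot, y to its left, z up, the work surface at z = 0. Lengths are in m, angles in rad, forces in N, time in s.
With the tool pointing down it reaches from about 0.425 to 0.825 m from the base axis. Payload 3.6 kg.
Tool frame: the origin (TCP) lies midway between the tips of the shut fingers; the grasp point (between the pads) lies 19 mm behind it; z points along the fingers, y is the line along which they close (so a half turn about z gives the same grasp; the last joint's range is limited). The gripper opens to 93 mm and grips with 3 to 60 N. Pads are 15 mm wide; open, the fingers measure 128 mm over their backs; the gripper's body (75 mm by 188 mm) begins 65 mm behind the grasp point.
Start: joints at [-1.218, 0.615, -0.013, 1.423, 0.008, 1.103, -0.04], TCP at [0.24, 0.604, 0.199] pointing down, gripper open.
Joint ranges: [-3.12, 3.12], [-0.3, 2.06], [-1.34, 1.32], [0.26, 2.42], [-1.36, 4.5], [0.01, 1.98], [-2.84, 2.84]. Speed limits (rad/s): [2.79, 2.79, 3.14, 3.14, 3.14, 3.14, 3.14].

INTERFACE

Orientations are given as a 3x3 rotation matrix whose columns are the frame's x, y, z axes.
In Python, from bench import robot gives the robot as it stands. Calls block until the motion is done:
- robot.move_ptp(position, orientation): joint-space move of the TCP to a pose.
- robot.line_to(position, rotation=None, vel=0.15, until_force=None): straight line of the TCP; rotation=None keeps the orientation; vel is the mean speed in m/s. With until_force (N) it stops when the force on the tool has changed by that much, and returns True; else False.
- robot.movej(angles): joint-space move.
- robot.ungrasp() and robot.clamp(): open the fingers fully, or close them until they stop; the grip force is fixed at half the most.
- robot.wait(seconds).
- robot.inverse_kinematics(position, orientation): joint angles nearest the present ones, or None.
- robot.state(): the state.
- robot.grab_frame(name): name is "scene" or "top" or "wrist"; returns a dict with "frame" (384x512x3 uint8, red, green, blue), "vertical_fov" (degrees; the focal length in pixels is half the picture's height over the tangent of half this angle, whatever the lens; pixels are square), "cx", "cy" (the principal point, pixels), "world_from_camera" (4x4, takes a point from camera to world coordinates); the wrist camera has in their place "mount" (4x4, takes a point from camera to tool coordinates, whose origin is the TCP and whose axes are the flange's). Camera axes: x right, y up, looking along -z (the intrinsics and any distortion apply to the point x, -y, -z); pixel columns grow to the right and rows downward; lengths in m; the calibration is good to about 2 mm. A picture is of the moment at which its call begins: read the wrist's pose just before it. There is no depth.
A pose or a line that the arm cannot do raises robot.IKError and nothing moves.
- robot.hand_in(): hands the job in; it is judged then, once.
Trained networks look in a picture, given as the dict that the camera call returned (one of the last four; its "shot" number tells which), for a name from the list of things; names that differ only in an ending like _2 or _b are one class to them, and where a whole thing is asked for, a point or a joint stands for the part that bears it (a point fixed in the world has none). Each returns a list of dicts, best first, with "confidence" (0 to 1); they miss things now and then, are a little off and sometimes report something else, mostly with a low value. They report only what shows in the picture. A call takes as long as a camera call.
- robot.boxes_of(picture, name): "box" ([left, top, right, bottom] in pixels, round what is visible of it).
The state is a dict: "clock": time; "joint_pos": joint angles; "joint_vel": joint speeds; "joint_efforts": joint torques, N m; "tool_pos": TCP position; "tool_rot": TCP orientation; "wrist_force": force on the tool from outside, world axes, zero at the start; "moment": the same for the moment, N m; "grip_width": finger opening in m; "finger_force": force on a finger pad.
Only numpy, scipy, OpenCV 4.12 (cv2) and the standard library are available. Lean on these libraries where they do the work, as an engineer would, in place of code of your own. Each camera call takes 0.05 s, during which the arm holds its last target. There are 200 camera calls.

## Working session

There is one attempt and no reset: what is moved stays moved. The work goes in short steps, each a Python script; the robot and the scene stay as the last script left them, time stands still between calls to the robot, and variables do not carry over. Pictures are saved under pics/ and viewed, at most 10 in all, crops included, and the job is handed in when it is done.

```bash
mkdir -p pics; ls; cat > h.py <<'E'
from bench import robot
import numpy as np, cv2
def save(p,n): cv2.imwrite('pics/'+n,p['frame'][:,:,::-1])
def cam(p):
    if 'world_from_camera' in p: T=np.array(p['world_from_camera'])
    else:
        T=np.eye(4); T[:3,:3]=p['R']; T[:3,3]=p['t']; T=T@np.array(p['mount'])
    f=p['frame'].shape[0]/2/np.tan(np.radians(p['vertical_fov'])/2)
    return T,f
def grab(n):
    s=robot.state(); p=robot.grab_frame(n)
    p['R']=np.array(s['tool_rot']);p['t']=np.array(s['tool_pos']); return p
def px2w(p,u,v,z):
    T,f=cam(p); d=T[:3,:3]@np.array([(u-p['cx'])/f,-(v-p['cy'])/f,-1.]); o=T[:3,3]
    return o+d*(z-o[2])/d[2]
def w2px(p,X):
    T,f=cam(p); c=T[:3,:3].T@(np.array(X)-T[:3,3]); return p['cx']-f*c[0]/c[2], p['cy']+f*c[1]/c[2]
E
python3 - <<'E'
from h import *
for n in ('top','scene'):
    p=grab(n); save(p,n+'0.png'); print(n,{k:v for k,v in p.items() if k not in('frame','R','t')})
    for o in ('edger','carriage','wedge','scraper','chip1','spectacles','lens_clock'):
        print(o,[(round(b['confidence'],2),np.round(b['box']).tolist()) for b in robot.boxes_of(p,o)][:4])
print(robot.state())
E
```

```text
pics
top {'vertical_fov': 52.35528746128901, 'cx': 257.2950583908287, 'cy': 190.16001353877087, 'world_from_camera': array([[-0.02697324,  0.98319511, -0.18055418,  0.37085801],
       [-0.99958463, -0.02836212, -0.00511456, -0.06822421],
       [-0.01014951,  0.18034122,  0.98355174,  1.23517683],
       [ 0.        ,  0.        ,  0.        ,  1.        ]]), 'shot': 1}
edger [(0.77, [233.0, 125.0, 286.0, 228.0])]
carriage [(0.58, [236.0, 127.0, 278.0, 182.0])]
wedge [(0.69, [173.0, 206.0, 197.0, 236.0])]
scraper [(0.66, [339.0, 216.0, 353.0, 252.0])]
chip1 []
spectacles []
lens_clock [(0.62, [375.0, 199.0, 395.0, 214.0])]
scene {'vertical_fov': 57.20866678076382, 'cx': 254.161767116983, 'cy': 186.4627444286597, 'world_from_camera': array([[ 0.63069627,  0.49775351, -0.5953685 , -0.05088526],
       [-0.77602909,  0.40351785, -0.48471867, -0.56870914],
       [-0.00102861,  0.76773354,  0.64076841,  0.72399788],
       [ 0.        ,  0.        ,  0.        ,  1.        ]]), 'shot': 2}
edger [(0.59, [227.0, 144.0, 309.0, 224.0])]
carriage [(0.64, [250.0, 143.0, 305.0, 192.0])]
wedge 
[... 254 characters left out ...]
]), 'joint_vel': array([-0.00079214,  0.00021646,  0.00079628, -0.00159584, -0.0012875 ,
        0.00172712, -0.00031673]), 'joint_efforts': array([ 7.22553668e-04, -4.58775795e+01,  2.09117811e-01, -1.66021889e+01,
       -6.11225143e-02,  1.31497200e-02,  2.77514255e-05]), 'tool_pos': array([0.24033556, 0.60391316, 0.19855361]), 'tool_rot': array([[-9.29130692e-01,  3.69751479e-01, -3.06654923e-05],
       [ 3.69751480e-01,  9.29130692e-01, -8.62767416e-06],
       [ 2.53021548e-05, -1.93548480e-05, -9.99999999e-01]]), 'wrist_force': array([0.63767141, 0.135263  , 0.51442201]), 'moment': array([-0.02501887, -0.0197423 ,  0.03240955]), 'finger_force': 0.0, 'grip_width': 0.09304927777589055}
```

```bash
python3 - <<'E'
import cv2
a=cv2.imread('pics/top0.png')[110:270,150:410]; cv2.imwrite('pics/a.png',cv2.resize(a,None,fx=3,fy=3,interpolation=2))
E
```

```text
(no output)
```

View pics/a.png

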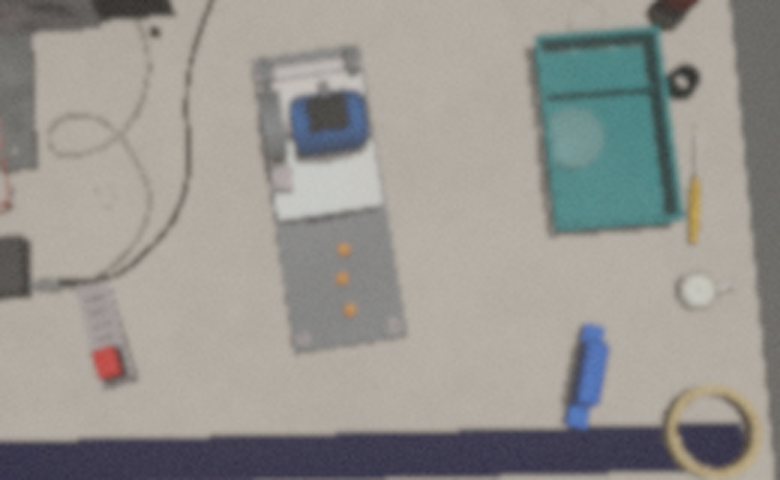

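```bash
python3 - <<'E'
from h import *
p=grab('top')
def q(x,y,z): return np.round(px2w(p,150+(x+.5)/3-.5,110+(y+.5)/3-.5,z),4)[:2]
for n,x,y,z in [('FL',295,352,.012),('FR',406,336,.012),('CL',277,221,.038),('CR',385,208,.038),('BL',255,62,.033),('c1',344,249,.018),('c2',342,279,.018),('c3',349,310,.018),('post',108,363,.062),('wthinL',78,288,.004),('wthinR',112,286,.004),('wbackR',135,381,.02),('scr top end',592,334,.026),('scr bot',578,420,.026),('scrgrip',592,372,.064),('clock',697,291,.013)]: print(n,q(x,y,z))
E
```

```text
FL [ 0.479  -0.0296]
FR [ 0.4925 -0.146 ]
CL [ 0.6137 -0.0148]
CR [ 0.6243 -0.1278]
BL [0.7895 0.0056]
c1 [ 0.5856 -0.0839]
c2 [ 0.5537 -0.0809]
c3 [ 0.5208 -0.0872]
post [0.4688 0.1562]
wthinL [0.5541 0.1997]
wthinR [0.5552 0.1635]
wbackR [0.453  0.1362]
scr top end [ 0.4878 -0.3369]
scr bot [ 0.4006 -0.3167]
scrgrip [ 0.4463 -0.3259]
clock [ 0.5311 -0.4527]
```

```bash
cat >> h.py <<'E'
def rot(a): c,s=np.cos(a),np.sin(a); return np.array([[c,s,0],[s,-c,0],[0,0,-1.]])
YAW=.114; E0=np.array([.6195,-.072,0])
def ed(x,y,z,yaw=None,o=None):
    yaw=YAW if yaw is None else yaw; o=E0 if o is None else o
    c,s=np.cos(yaw),np.sin(yaw); return o+np.array([c*x-s*y,s*x+c*y,z])
E
python3 - <<'E'
from h import *
robot.move_ptp([.50,-.08,.27],rot(.114)); p=grab('wrist'); save(p,'w_ed.png')
for o in ('chip1','carriage','edger'): print(o,[(round(b['confidence'],2),np.round(b['box']).tolist()) for b in robot.boxes_of(p,o)][:4])
for b in robot.boxes_of(p,'chip1')[:4]:
    x=b['box']; print(px2w(p,(x[0]+x[2])/2,(x[1]+x[3])/2,.015))
for e in [(-.135,.06,.012),(-.135,-.06,.012),(0,.056,.038),(0,-.056,.038)]: print(np.round(w2px(p,ed(*e))))
print({k:v for k,v in p.items() if k!='frame'})
robot.move_ptp([.42,-.32,.24],rot(-.228)); p=grab('wrist'); save(p,'w_sc.png')
for b in robot.boxes_of(p,'scraper')[:2]:
    x=b['box']; print(b,px2w(p,(x[0]+x[2])/2,(x[1]+x[3])/2,.064),px2w(p,(x[0]+x[2])/2,(x[1]+x[3])/2,.03))
print(robot.state()['clock'],robot.state()['joint_pos'])
a=np.hstack([cv2.imread('pics/w_ed.png')[:, :],cv2.imread('pics/w_sc.png')]); cv2.imwrite('pics/b.png',cv2.resize(a,(800,300),interpolation=cv2.INTER_AREA))
E
```

```text
chip1 [(0.59, [261.0, 103.0, 270.0, 115.0]), (0.5, [257.0, 145.0, 266.0, 153.0]), (0.47, [254.0, 124.0, 265.0, 137.0])]
carriage [(0.81, [210.0, 0.0, 304.0, 86.0])]
edger [(0.7, [211.0, 4.0, 305.0, 173.0])]
[ 0.59079297 -0.08484161  0.015     ]
[ 0.52710188 -0.08674528  0.015     ]
[ 0.55566409 -0.07932669  0.015     ]
[224. 173.]
[294. 173.]
[222.  87.]
[298.  87.]
{'vertical_fov': 71.94557094260124, 'cx': 254.8677798031136, 'cy': 191.65768095661855, 'mount': array([[ 3.85261671e-04,  9.63317121e-01,  2.68365380e-01,
         7.51468535e-02],
       [ 9.99999770e-01, -2.21237779e-04, -6.41436845e-04,
        -4.78707386e-04],
       [-5.58534534e-04,  2.68365565e-01, -9.63316984e-01,
        -1.87411451e-01],
       [ 0.00000000e+00,  0.00000000e+00,  0.00000000e+00,
         1.00000000e+00]]), 'shot': 4, 'R': array([[ 9.93216518e-01,  1.16278677e-01, -4.65756973e-04],
       [ 1.16278899e-01, -9.93216484e-01,  4.82815121e-04],
       [-4.06456400e-04, -5.33697661e-04, -9.99999775e-01]]), 't': array([ 0.5003331 , -0.07872712,  0.26970279])}
{'box': [244.4, 113.9, 265.1, 187.5], 'confidence': 0.89} [ 0.45271077 -0.32473851  0.064     ] [ 0.44880432 -0.32379002  0.03      ]
4.8 [-0.00841342  0.53065263  0.97638975  1.73147513 -0.48076962  1.14062079
 -0.68216749]
```

View pics/b.png

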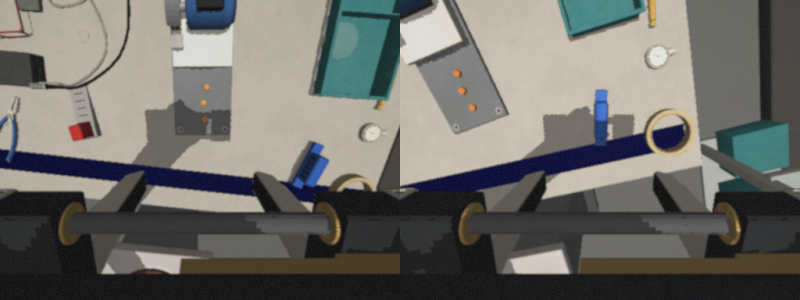

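```bash
python3 - <<'E'
from h import *
c=[.4465,-.3242]
robot.line_to([*c,.12],rot(-.228),vel=.2)
print(robot.line_to([*c,.030],vel=.1,until_force=8))
robot.clamp(); s=robot.state(); print(s['grip_width'],s['finger_force'],s['tool_pos'],s['wrist_force'])
robot.line_to([*c,.12],vel=.15); s=robot.state(); print(s['grip_width'],s['tool_pos'],s['wrist_force'])
p=grab('wrist'); save(p,'g.png')
q=grab('scene'); save(q,'g2.png')
cv2.imwrite('pics/c.png',np.hstack([p['frame'],q['frame']])[:,:,::-1][:, :][::1]) ; a=cv2.imread('pics/c.png'); cv2.imwrite('pics/c.png',cv2.resize(a,(800,300),interpolation=3))
for y in (.034,-.09):
  for z in (.12,.0435):
    print(robot.inverse_kinematics(ed(-.067,y,z),rot(YAW)))
print(robot.state()['clock'])
E
```

```text
False
0.02371048158031815 29.72592204809189 [ 0.44647476 -0.3242752   0.03001216] [ 0.05267629 -0.39710156 -0.22889725]
0.02421254805986742 [ 0.44613339 -0.32328024  0.11918319] [ 0.08398386  0.5965242  -1.43093215]
[-0.44999868  0.68053551  0.81158375  1.82502134 -0.61704639  0.90883287
 -0.80932977]
[-0.38908266  0.77643795  0.71268494  1.88728517 -0.72905389  0.75846447
 -0.71815312]
[-0.19910731  0.72047125  0.77685822  1.71973091 -0.60185023  0.95602134
 -0.64243704]
[-0.15302618  0.81231947  0.69587979  1.7807733  -0.69634125  0.81173704
 -0.56621662]
8.55
```

View pics/c.png

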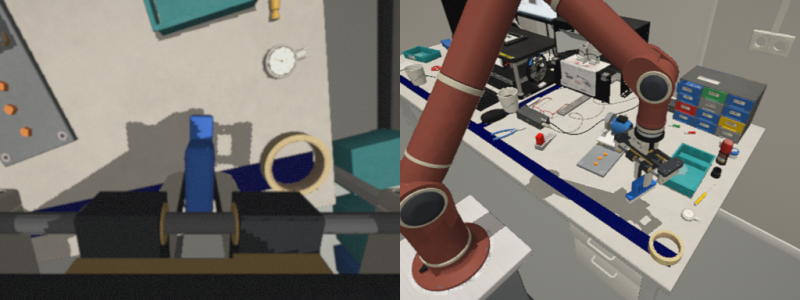

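```bash
python3 - <<'E'
from h import *
s=robot.state(); cvp=grab('wrist')
for z in (.09,.116):
    w=px2w(cvp,257,150,z)-s['tool_pos']; print(z,np.array(s['tool_rot']).T@w)
robot.line_to(ed(-.067,-.10,.12),rot(YAW),vel=.25)
robot.line_to(ed(-.067,.038,.12),vel=.25)
robot.line_to(ed(-.067,.038,.065),vel=.1)
p=grab('scene'); save(p,'d1.png'); q=grab('wrist'); save(q,'d2.png')
a=np.hstack([cv2.resize(p['frame'][120:264,180:372],(512,384),interpolation=2),q['frame']])[:,:,::-1]
cv2.imwrite('pics/d.png',cv2.resize(a,(800,300),interpolation=3)); print(robot.state()['clock'],robot.state()['tool_pos'],ed(-.067,.038,.065))
E
```

```text
0.09 [0.04992372 0.00118093 0.02860995]
0.116 [0.05293667 0.00096178 0.00260292]
11.0 [ 0.54929718 -0.04234662  0.06575007] [ 0.54861227 -0.04186812  0.065     ]
```

View pics/d.png

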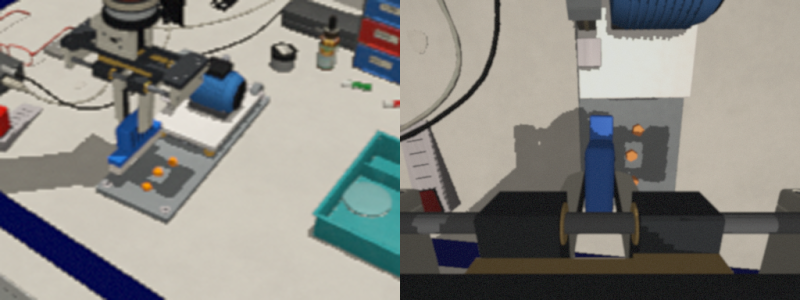

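```bash
python3 - <<'E'
from h import *
print(robot.line_to(ed(-.065,.038,.0432),vel=.05,until_force=6)); s=robot.state(); print(s['tool_pos'],s['wrist_force'])
z=s['tool_pos'][2]
z=max(.0432,z+.0005 if z>.0445 else .0432)
robot.line_to(ed(-.065,-.088,z),vel=.08); s=robot.state(); print(s['tool_pos'],s['wrist_force'],s['grip_width'])
robot.wait(.3)
robot.line_to(ed(-.065,-.092,.11),vel=.15)
robot.line_to(ed(-.11,-.20,.13),vel=.25)
p=grab('scene'); save(p,'e1.png'); q=grab('wrist'); t=grab('top')
for i in (p,q,t): print([(round(b['confidence'],2),np.round(b['box']).tolist(),np.round(px2w(i,(b['box'][0]+b['box'][2])/2,(b['box'][1]+b['box'][3])/2,.004),3)) for b in robot.boxes_of(i,'chip1')][:4])
a=np.hstack([cv2.resize(p['frame'][120:264,180:372],(512,384),interpolation=2),cv2.resize(t['frame'][110:254,200:392],(512,384),interpolation=2)])[:,:,::-1]
cv2.imwrite('pics/e.png',cv2.resize(a,(800,300),interpolation=3)); print(robot.state()['clock'])
E
```

```text
False
[ 0.55049808 -0.04170423  0.04292754] [ 0.47489745 -0.14298703 -1.70147017]
[ 0.56498627 -0.16603267  0.04309803] [-0.18560841  0.14543848 -1.30442785] 0.024069600260334507
[]
[(0.64, [133.0, 139.0, 152.0, 152.0], array([ 0.562, -0.145,  0.004])), (0.63, [0.0, 0.0, 144.0, 203.0], array([ 0.601, -0.066,  0.004])), (0.5, [132.0, 110.0, 145.0, 124.0], array([ 0.594, -0.141,  0.004])), (0.49, [154.0, 172.0, 164.0, 178.0], array([ 0.528, -0.164,  0.004]))]
[(0.53, [236.0, 130.0, 279.0, 187.0], array([ 0.702, -0.066,  0.004]))]
15.1417
```

View pics/e.png

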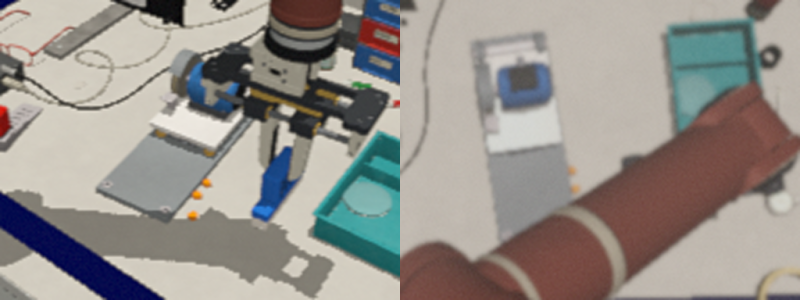

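```bash
python3 - <<'E'
from h import *
c=[.4465,-.3242]
robot.line_to([*c,.10],rot(-.228),vel=.25)
robot.line_to([*c,.04],vel=.15)
print(robot.line_to([*c,.0293],vel=.03,until_force=4)); print(robot.state()['tool_pos'])
robot.ungrasp(); robot.line_to([*c,.13],vel=.2)
print(robot.state()['grip_width'])
robot.move_ptp([.43,.13,.26],rot(.17)); p=grab('wrist'); save(p,'w_we.png')
for b in robot.boxes_of(p,'wedge')[:2]: print(b)
t=grab('top'); print([(b['box'],b['confidence']) for b in robot.boxes_of(t,'scraper')])
for o in('chip1','chip2','chip3'): print([(np.round(b['box']),round(b['confidence'],2)) for b in robot.boxes_of(t,o)])
a=np.hstack([p['frame'][40:240,130:400],cv2.resize(t['frame'][130:280,200:402],(270,200))])[:,:,::-1]
cv2.imwrite('pics/f.png',cv2.resize(a,(800,296),interpolation=3)); print(robot.state()['clock'],robot.state()['joint_pos'])
E
```

```text
True
[ 0.44688024 -0.32468286  0.02975876]
0.09265308700732418
{'box': [216.8, 80.1, 250.5, 150.7], 'confidence': 0.62}
[([334.0, 214.9, 352.1, 254.0], 0.77)]
[]
[]
[]
20.5583 [-1.10122915  0.37212255  1.05965204  1.89249833 -0.36579422  1.08908821
 -1.29838433]
```

View pics/f.png

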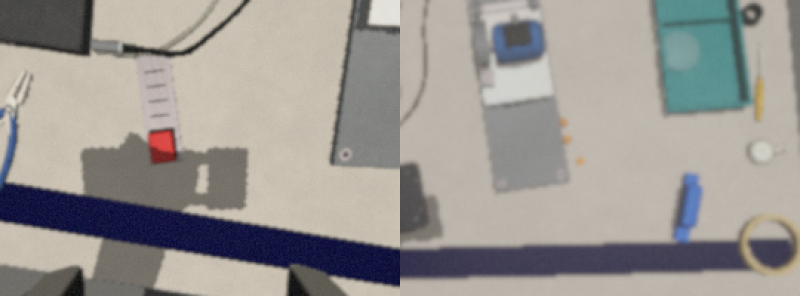

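```bash
python3 - <<'E'
from h import *
p=grab('wrist')
q=lambda x,y,z: px2w(p,130+x/1.481,40+y/1.481,z)[:2]
P=q(162.5,146,.062); T=q(154.5,56,.004); print(P,T,T-P,np.hypot(*(T-P)),np.arctan2(*(T-P)[::-1]))
for l in [(149,131),(172,129),(176,160),(152,163)]: print(q(*l,.062))
m=cv2.inRange(p['frame'],(110,0,0),(255,70,70)); m[:, :200]=0;m[:,280:]=0;m[:60]=0;m[170:]=0
c=max(cv2.findContours(m,0,2)[0],key=cv2.contourArea); r=cv2.minAreaRect(c); print(r)
b=cv2.boxPoints(r); W=np.array([px2w(p,*i,.062)[:2] for i in b]); print(W,W.mean(0))
E
```

```text
[0.47248374 0.15907115] [0.55802726 0.18405068] [0.08554352 0.02497952] 0.08911605496447102 0.2841100639879287
[0.48425595 0.17397786]
[0.48980774 0.1525728 ]
[0.46142734 0.14401716]
[0.45459406 0.16668397]
((240.0, 138.0), (20.0, 16.0), 90.0)
[[0.48520831 0.17212352]
 [0.4890336  0.14977377]
 [0.46127257 0.14522046]
 [0.45737145 0.16802052]] [0.47322148 0.15878457]
```

```bash
python3 - <<'E'
from h import *
c=[.4695,.158]; R=rot(.265)
robot.line_to([*c,.12],R,vel=.25)
print(robot.line_to([*c,.030],vel=.1,until_force=8))
robot.clamp(); s=robot.state(); print(s['grip_width'],s['finger_force'],s['tool_pos'])
robot.line_to([*c,.13],vel=.15); s=robot.state(); print(s['grip_width'],s['wrist_force'])
robot.line_to(ed(-.107,0,.13),rot(YAW),vel=.2)
p=grab('wrist'); save(p,'i1.png'); q=grab('scene'); save(q,'i2.png'); s=robot.state(); print(s['tool_pos'],ed(-.107,0,.13),s['clock'],s['wrist_force'],s['moment'])
a=np.hstack([p['frame'],cv2.resize(q['frame'][120:264,180:372],(512,384),interpolation=2)])[:,:,::-1]
cv2.imwrite('pics/i.png',cv2.resize(a,(800,300),interpolation=3))
for e in [(0,.056,.038),(0,-.056,.038),(-.011,.018,.10),(-.011,-.018,.1)]: print(np.round(np.array(w2px(p,ed(*e)))*.78125))
E
```

```text
False
0.0235714794429299 29.800898730754852 [0.4693985  0.15808327 0.02996438]
0.023927597290883264 [-0.30489403 -0.35264011 -3.01449237]
[ 0.51309181 -0.08266086  0.12975814] [ 0.51319453 -0.0841716   0.13      ] 25.775 [ 0.13571186 -1.21750792 -3.14866153] [-0.040254    0.22099412  0.06730592]
[156.  66.]
[245.  66.]
[183.  70.]
[220.  70.]
```

View pics/i.png

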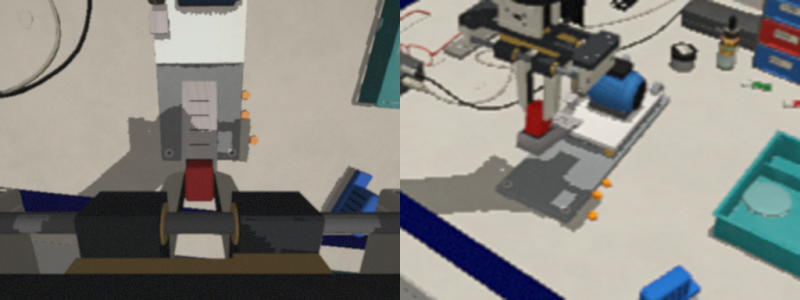

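```bash
python3 - <<'E'
from h import *
p=grab('wrist'); T=p['t'];R=p['R']
for x,h in [(.096,.004),(.096,0),(.088,.004),(.015,.062),(.007,.062)]:
    print(x,h,np.round(np.array(w2px(p,T+R@np.array([x,0,.030-h])))/1.28,1))
a=p['frame'][90:280,200:310,::-1]; cv2.imwrite('pics/j.png',cv2.resize(a,None,fx=3,fy=3,interpolation=2))
E
```

```text
0.096 0.004 [199.5  69.8]
0.096 0 [199.5  70.2]
0.088 0.004 [199.5  78.5]
0.015 0.062 [199.6 170. ]
0.007 0.062 [199.6 179.2]
```

View pics/j.png

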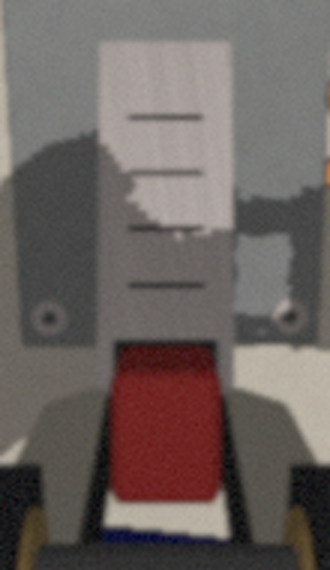

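```bash
python3 - <<'E'
from h import *
robot.line_to(ed(-.109,0,.07),vel=.1)
print(robot.line_to(ed(-.109,0,.0412),vel=.03,until_force=15)); s=robot.state(); print(s['tool_pos'],s['wrist_force'],s['moment'])
p=grab('wrist'); T=p['t'];R=p['R']
for x,h in [(.096,.004),(.015,.062),(.015,.022)]:
    print(x,h,(np.array(w2px(p,T+R@np.array([x,0,.030-h])))-[200,90])*3)
a=p['frame'][90:280,200:310,::-1]; cv2.imwrite('pics/k.png',cv2.resize(a,None,fx=3,fy=3,interpolation=2)); print(s['clock'])
E
```

```text
True
[ 0.51110412 -0.08458036  0.0421744 ] [0.09340691 0.21148853 4.70961134] [ 0.04296226  0.09652941 -0.03269353]
0.096 0.004 [166.07031451  -2.01226496]
0.015 0.062 [166.37744125 382.6461531 ]
0.015 0.022 [165.95644413 326.32185232]
27.4833
```

View pics/k.png

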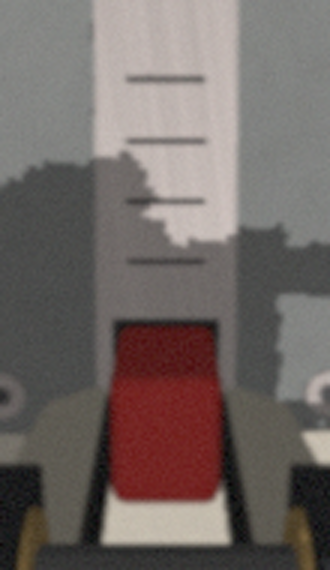

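```bash
python3 - <<'E'
from h import *
ax=ed(1,0,0)-E0
z=.0422
robot.line_to(ed(-.064,0,z),vel=.06)
for x in np.arange(-.062,-.0385,.002):
    robot.line_to(ed(x,0,z),vel=.03); s=robot.state(); d=s['tool_pos']-E0
    print(round(x,4),np.round([d@ax,d[1]*ax[0]-d[0]*ax[1],s['tool_pos'][2]],4),np.round(s['wrist_force'],1),round(s['wrist_force']@ax,2),round(s['clock'],1))
p=grab('wrist'); save(p,'l1.png'); T=p['t'];R=p['R']
for x,h in [(.015,.062),(.015,.022)]: print((np.array(w2px(p,T+R@np.array([x,0,.030-h])))-[200,90])*3)
q=grab('scene'); save(q,'l2.png')
a=np.hstack([cv2.resize(p['frame'][90:280,160:350],(384,384),interpolation=2),cv2.resize(q['frame'][130:226,220:316],(384,384),interpolation=2)])[:,:,::-1]
cv2.imwrite('pics/l.png',a)
E
```

```text
-0.062 [-0.0624  0.      0.0422] [-1.4  0.   3.8] -1.39 28.7
-0.06 [-0.0602 -0.      0.0422] [-1.8 -0.7  3.8] -1.86 28.9
-0.058 [-0.0577 -0.0001  0.0422] [-1.3  0.   2.6] -1.27 29.2
-0.056 [-0.0556 -0.      0.0422] [-1.1  0.1  3.9] -1.13 29.4
-0.054 [-0.0543 -0.      0.0422] [-2.9 -0.5  5. ] -2.93 29.7
-0.052 [-0.0538 -0.      0.0422] [-5.  -0.5  6.1] -5.01 29.9
-0.05 [-0.0524 -0.0001  0.0422] [-6.3 -0.4  7.7] -6.31 30.2
-0.048 [-0.0506 -0.0002  0.0422] [-5.6 -1.3  7.8] -5.68 30.4
-0.046 [-0.0486 -0.0002  0.0422] [-7.1 -0.2  6.9] -7.11 30.7
-0.044 [-0.0466 -0.0003  0.0422] [-6.  -0.5  7.2] -5.98 30.9
-0.042 [-0.0445 -0.0003  0.0422] [-6.3 -1.   7.7] -6.33 31.2
-0.04 [-0.0425 -0.0004  0.0422] [-6.2  0.3  7.2] -6.11 31.4
[166.38724362 382.60061195]
[165.96405011 326.28505993]
```

View pics/l.png

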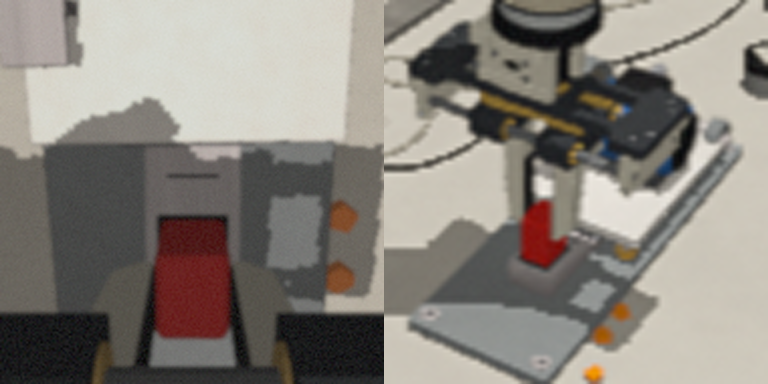

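```bash
python3 - <<'E'
from h import *
ax=ed(1,0,0)-E0
robot.line_to(ed(-.0352,0.0003,.0422),vel=.02); robot.wait(.7); s=robot.state(); d=s['tool_pos']-E0
print(np.round([d@ax,d[1]*ax[0]-d[0]*ax[1],s['tool_pos'][2]],4),s['wrist_force'],s['finger_force'],s['clock'],np.abs(s['joint_vel']).max())
p=grab('wrist'); T=p['t'];R=p['R']
# rows of carriage front edge, for rest / lifted
m=cv2.cvtColor(p['frame'],cv2.COLOR_RGB2GRAY)
for u in (200,215,300): print(u,m[140:175,u].tolist())
for lift in (0,.0033,.006): print(lift,w2px(p,ed(0,0,.038+lift)),w2px(p,ed(0,.056,.038+lift)))
E
```

```text
[-0.0375 -0.0001  0.0422] [-5.87905503  0.04336805  6.90465708] 30.004756450653076 32.6417 0.0017690603366268185
200 [218, 218, 219, 218, 218, 219, 218, 219, 219, 206, 167, 139, 129, 127, 127, 127, 128, 128, 128, 129, 127, 128, 128, 122, 126, 124, 125, 112, 94, 80, 75, 70, 73, 74, 76]
215 [219, 218, 217, 216, 217, 209, 176, 143, 128, 128, 128, 127, 125, 129, 130, 128, 128, 126, 130, 129, 127, 128, 131, 128, 122, 128, 126, 111, 88, 80, 75, 70, 76, 74, 75]
300 [218, 218, 217, 217, 219, 217, 217, 218, 217, 218, 215, 218, 217, 217, 216, 217, 217, 217, 218, 219, 217, 217, 216, 218, 218, 212, 186, 156, 127, 123, 115, 94, 77, 74, 73]
0 (np.float64(255.11209080644014), np.float64(171.10546861532436)) (np.float64(178.95843533197547), np.float64(171.14540745709496))
0.0033 (np.float64(255.11072151358948), np.float64(172.017763890146)) (np.float64(177.69421842657874), np.float64(172.05800318366926))
0.006 (np.float64(255.10956692592077), np.float64(172.7870112239151)) (np.float64(176.62824350761304), np.float64(172.82749467799334))
```

```bash
python3 -c "
from bench import robot
print(robot.hand_in())"
```

```text
the job is handed in; nothing more can be done
None
```

I handed the job in at about 33 s of the 66 s allowed: the chips are wiped off to the right of the plate, the scraper is back on the worktop, and the gripped wedge lies straight and mid-width under the carriage, with an estimated 3 mm gap at the stop screws (worked out from the push distance past first contact, not measured) and no verdict returned.

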